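# Shut the shaker guard and hold its enabling switch at the middle position

### The job

The sample pot is on the shaker but its guard stands open: swing both guard halves fully shut so that they meet edge to edge round the pot, without shifting the pot. Then press the black plunger of the separate enabling switch to its middle position (half way down, its top level with the flat-headed index post beside it), never squeezing it to the bottom, and keep it there for at least three seconds; do not press it before the guard is shut. Finish while still holding it there - do not let go - and leave the other things on the bench undisturbed.

Things in the scene. Friction and masses are not known exactly. Their poses are not given: they have to be found in the camera images.
- shaker: fixed grey shaker base, 200 x 150 mm (x, y), 30 mm high. Origin: on the bench plane under the centre of the pot seat; own x points roughly away from the robot, z up. Its guard: two half-cylinder metal shells, inner radius 52, outer 57 mm, from 34 to 104 mm above the bench, on one upright pin behind the seat; shut, they ring the seat, with the seam in front (-x) at the shaker's y = 0
- hinge (a point): point on the upright hinge pin common to both guard halves, 63 mm behind (+x) the seat centre, 70 mm above the bench; pin top 113 mm above the bench
- left_half (a joint): opening angle (rad) of the guard half on the shaker's +y side: 0 = fully shut (a hard stop), grows as its free front edge swings outward to +y; range 0 to 1.3. A light friction hinge: about 1.5 N at the post moves it and it stays where it is left; no spring or catch
- right_half (a joint): the same for the guard half on the -y side: 0 = fully shut, grows as its free edge swings outward to -y
- left_half_post (a point): point on the upright push post of the +y half: a steel rod 12 mm across, from 36 to 136 mm above the bench (this point, 120 mm up, is clear of the shell rim at 104), its axis 21 mm outside the shell, 40 degrees round from the free edge, 133 mm from the hinge axis. Pushed from its outer side along the circle about the hinge, it shuts the half
- right_half_post (a point): the same post of the -y half
- left_half_edge (a point): point on the seam face of the +y half at its free edge, 70 mm above the bench, 123 mm from the hinge axis; meets right_half_edge when both are shut
- right_half_edge (a point): the same for the -y half
- seat (a point): centre of the pot seat on top of the shaker, 30 mm above the bench; the pot's foot stands on it
- pot: loose sample pot with lid, 54 mm across, 57 mm tall, 0.12 kg, standing in a low rubber rim on the shaker, its underside 30 mm and its top 87 mm above the bench. Origin: centre of its underside
- switch: fixed enabling switch: dark plate 120 x 80 x 12 mm with a round grey housing 60 mm across, 54 mm high. Origin: on the bench plane under the plunger axis. A steel index post stands 58 mm from that axis along the switch's own +x; its flat head, 20 mm across, is 76 mm above the bench: the height of the plunger's top at the middle position
- plunger (a joint): how far the plunger is pressed down, m: 0 = released, 0.012 = middle position (enabled), 0.024 = bottomed (trips). A spring pushes it back: about 2 N at the start, 6 N at the middle, 10 N at the bottom (0.33 N per mm)
- plunger_top (a point): centre of the plunger's flat top: a black mushroom cap 48 mm across (flat part 40 mm), 88 mm above the bench when released, 76 mm at the middle position
- spare_ring: bystander, empty steel ring mould 91 mm across, 40 mm tall; it stands on the other side of the shaker from the switch. Origin: centre of its underside
- beaker: bystander, small white plastic beaker 55 mm across, 68 mm tall, to the left behind. Origin: centre of its underside
- brass_weight: bystander, brass check weight with a knob, 33 mm across, 52 mm tall, to the right behind. Origin: centre of its underside
There are look-alikes about, which are no part of the job. Leave any purple look-alike of the switch alone.

How it is judged:
On the way, in this order (a step that is already met when the one before it is completed fails the run):
1. both guard halves are shut edge to edge (value of joint each of left_half, right_half below 0.04 rad), for 0.2 s.
2. the robot keeps the plunger at its middle position (8.5 to 15.5 mm down) for three seconds with the guard shut (all of step 1 and value of joint plunger between 0.0085 and 0.0155 m), for 2.9 s.
At the end, for the whole second after the job is handed in: Both guard halves are within 0.04 rad of shut (free edges less than 8 mm apart), the pot stands upright within 8 mm of the centre of its seat, and the robot itself is still pressing the plunger (more than 2.5 N), which is 8.5 to 15.5 mm down (all of step 2 and distance between left_half_edge and right_half_edge below 0.008 m and contact force between any of the fingers, the arm and plunger above 2.5 N and horizontal distance between pot and seat below 0.008 m and angle between pot's own z axis and vertical below 0.1 rad); the arm keeps its last pose, push and grip.
It fails at once if the plunger is squeezed to the bottom (more than 20 mm down) (value of joint plunger above 0.02 m).
It fails at once if the plunger is pressed (more than 5 mm) while a guard half is open (value of joint plunger above 0.005 m and value of joint any of left_half, right_half above 0.06 rad).
It fails at once if the pot is tipped or knocked off its seat (angle between pot's own z axis and vertical above 0.2 rad or distance of pot from where it was at the start of the episode above 0.015 m).
It fails at once if a bystander is shifted by more than 30 mm (distance of any of spare_ring, beaker, brass_weight from where it was at the start of the episode above 0.03 m).
It also fails if it takes over 64 s, if anything falls off the work surface, if the arm or the gripper's body presses on something with over 40 N, if the wrist force passes 120 N, or if a joint passes its speed limit or range.

### The arm

A 7-joint arm with a two-finger parallel gripper is mounted at the origin on a cart in front of the work surface, level with it; the furniture and walls round the work are solid. World frame = base frame: x ahead of the robot, y to its left, z up, the work surface at z = 0. Lengths are in m, angles in rad, forces in N, time in s.
With the tool pointing down it reaches from about 0.4 to 0.85 m from the base axis. Payload 4.5 kg.
Tool frame: the origin (TCP) lies midway between the tips of the shut fingers; the grasp point (between the pads) lies 19 mm behind it; z points along the fingers, y is the line along which they close (so a half turn about z gives the same grasp; the last joint's range is limited). The gripper opens to 88 mm and grips with 3 to 60 N. Pads are 18 mm wide; open, the fingers measure 123 mm over their backs; the gripper's body (75 mm by 187 mm) begins 45 mm behind the grasp point.
Start: joints at [1.368, 0.689, -0.195, 1.565, 0.157, 0.902, -0.215], TCP at [0.147, -0.608, 0.239] pointing down, gripper open.
Joint ranges: [-3.01, 3.01], [-0.46, 2.08], [-1.47, 1.51], [0.13, 2.56], [-1, 4.14], [0.04, 2.09], [-2.66, 2.66]. Speed limits (rad/s): [2.57, 2.57, 3.14, 3.14, 3.14, 3.14, 3.14].

### API

Orientations are given as a unit quaternion [x, y, z, w].
In Python, from plant import r gives the robot as it stands. The module is installed in compiled form; this text tells all that it offers.
- The arm moves only by the tool step_arm, never from a script. Its argument "series" is a list of rows, each a list of 7 numbers: the shift along the world's x, y, z in mm, then the turn, a rotation vector about the world's x, y, z in rad, then the closure, from 0 (fully open) to 1 (shut). A call has 1 to 20 rows; each row shifts and turns the commanded pose from where the row before left it; what a row does not reach is not made up. A row lasts 1/10 s, in which the tool goes at most 50 mm and 8.59 degrees, less where a joint would pass 70% of its speed; a pose out of reach is approached as far as the arm can. A call is refused whole if a number of a shift passes 50 or a number of a turn 0.15, either way. A call with a gripper value outside its range is refused whole. The fingers move at their own pace and stop on an object; "force" is the grip in N (left out, the last holds). Time passes only in rows, so rows that do not move let the fingers close. It gives the time, the measured TCP pose, the force, the opening and the grip force at its end, in the units of the state.
- r.get_state(): the state, without advancing time (a new reading comes with each control period).
- r.snapshot(name): name is "scene" or "top"; returns (picture, depth): 400x640x3 uint8, blue, green, red; 400x640 float32, m along the optical axis (not along the pixel's ray), 0 where there is no reading.
- r.get_calibration(name): a dict with "intrinsics" (3x3 intrinsics, pixels), "pose" (4x4, takes a point from camera to world coordinates). Camera axes: x right, y up, looking along -z (the intrinsics and any distortion apply to the point x, -y, -z); pixel columns grow to the right and rows downward; lengths in m; the calibration is good to about 2 mm. A picture is of the moment at which its call begins. get_calibration takes no time and is no camera call.
- r.finish_job(): hands the job in; it is judged then, once.
The state is a dict: "clock": time; "q": joint angles; "qd": joint speeds; "joint_torque": joint torques, N m; "tool_pos": TCP position; "eef_rot": TCP orientation; "contact_force": force on the tool from outside, world axes, zero at the start; "moment": the same for the moment, N m; "opening": opening from 0.0 (shut) to 1.0 (fully open); "finger_force": force on a finger pad.
Only numpy, scipy, OpenCV 4.12 (cv2) and the standard library are available. Lean on these libraries where they do the work, as an engineer would, in place of code of your own. Each camera call takes 0.05 s, during which the arm holds its last target. There are 200 camera calls.

## Working session

There is one attempt and no reset: what is moved stays moved. The work goes in short steps, Python scripts to look and compute and a tool call to move; the robot and the scene stay as the last step left them, time stands still between calls to the robot, and variables do not carry over. Pictures are saved under pics/ and viewed, at most 10 in all, crops included, and the job is handed in when it is done.

Besides the shell and the picture viewer there is one more tool, called after "Call:" as a command line: name --pt "numbers of a row" for each row, then --argument value for the rest. step_arm: Moves the arm, as the interface text tells. Its arguments: {"type":"object","properties":{"series":{"type":"array"},"force":{"type":"number"}},"required":["series"]}

```bash
mkdir -p pics; cat > h.py <<'E'
import numpy as np,cv2
from plant import r
def cloud(n):
    p,d=r.snapshot(n);c=r.get_calibration(n);K=np.array(c["intrinsics"]);T=np.array(c["pose"])
    v,u=np.mgrid[0:400,0:640]
    P=np.stack([(u-K[0,2])/K[0,0]*d,-(v-K[1,2])/K[1,1]*d,-d],-1)
    W=P@T[:3,:3].T+T[:3,3];W[d==0]=np.nan
    return p,d,W
E
python3 - <<'E'
from h import *
for n in("scene","top"):
    p,d,W=cloud(n);cv2.imwrite(f"pics/{n}.png",p);np.save(n,W)
    c=r.get_calibration(n);print({k:(np.round(v,3).tolist() if k in("intrinsics","pose") else v) for k,v in c.items()})
print(r.get_state())
E
```

```text
{'intrinsics': [[487.664, 0.0, 315.966], [0.0, 487.664, 200.34], [0.0, 0.0, 1.0]], 'pose': [[-0.64, 0.593, -0.489, -0.06], [-0.768, -0.498, 0.403, 0.494], [-0.004, 0.633, 0.774, 1.056], [0.0, 0.0, 0.0, 1.0]]}
{'intrinsics': [[452.638, 0.0, 318.696], [0.0, 452.638, 199.817], [0.0, 0.0, 1.0]], 'pose': [[0.006, 0.993, -0.115, 0.394], [-1.0, 0.005, -0.011, -0.015], [-0.01, 0.115, 0.993, 1.363], [0.0, 0.0, 0.0, 1.0]]}
{'clock': 0.1, 'q': array([ 1.36780407,  0.68990043, -0.19453785,  1.56619515,  0.15729977,
        0.90248871, -0.21509097]), 'qd': array([-0.00029971, -0.00258257, -0.00161796, -0.00174903,  0.00015283,
       -0.00064565,  0.00127416]), 'joint_torque': array([-3.33320524e-03, -5.28500354e+01, -1.27194867e+00, -1.53837222e+01,
       -5.26207220e-02,  1.95741275e-03,  4.07038533e-05]), 'tool_pos': array([ 0.14645774, -0.60703992,  0.23800244]), 'eef_rot': array([ 9.92993527e-01,  1.18166047e-01, -1.44974988e-04, -7.86856161e-04]), 'contact_force': array([-0.01235516,  0.3471804 ,  0.61245287]), 'moment': array([-0.07464257,  0.03480873,  0.06522469]), 'finger_force': 0.0, 'opening': 0.9930591379213266}
```

View pics/scene.png

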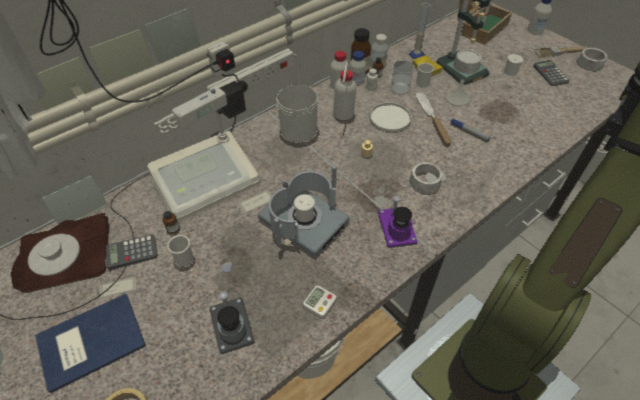

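View pics/top.png

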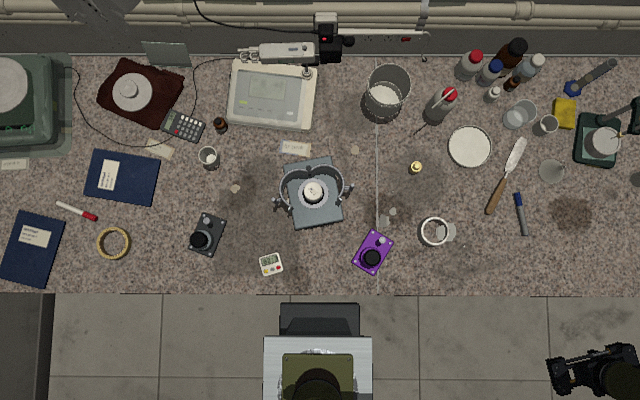

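The switch candidates are the dark one, at top (205,236) / scene (230,320), and the purple look-alike, at top (372,252) / scene (400,225). I choose the dark one. The shaker is at top (312,190), with its guard posts near (280,197) and (348,190).

```bash
python3 - <<'E'
from h import *
T=np.load("top.npy");S=np.load("scene.npy")
p=cv2.imread("pics/top.png")
a=cv2.resize(p[145:245,255:375],None,fx=5,fy=5,interpolation=cv2.INTER_CUBIC)
b=cv2.resize(p[205:265,180:235],None,fx=3.5,fy=3.5,interpolation=cv2.INTER_CUBIC)
o=np.zeros((500,800,3),np.uint8);o[:,:600]=a;o[:b.shape[0],600:600+b.shape[1]]=b
s=cv2.imread("pics/scene.png")[290:355,200:257];s=cv2.resize(s,None,fx=3.5,fy=3.5);o[220:220+s.shape[0],600:600+s.shape[1]]=s
cv2.imwrite("pics/crop.png",o)
# clusters
def rep(W,u0,u1,v0,v1,z0,z1,name):
    m=np.zeros(W.shape[:2],bool);m[v0:v1,u0:u1]=1
    m&=(W[...,2]>z0)&(W[...,2]<z1)
    n,l,st,c=cv2.connectedComponentsWithStats(m.astype(np.uint8))
    for i in range(1,n):
        if st[i,4]>=3:
            q=W[l==i];print(name,st[i,4],"px",c[i].round(1),"mean",q.mean(0).round(4),"min",q.min(0).round(3),"max",q.max(0).round(3))
rep(T,265,365,145,240,.108,.15,"T post")
rep(T,265,365,145,240,.075,.15,"T shell")
rep(T,185,230,210,260,.08,.1,"T plunger")
rep(T,185,230,210,260,.068,.08,"T idx")
rep(S,255,350,160,260,.110,.15,"S post")
rep(S,205,255,290,355,.08,.1,"S plunger")
rep(S,205,255,290,355,.068,.08,"S idx")
for n,(u,v) in dict(purple=(372,257),ring=(433,232),beaker=(208,157),brass=(415,168),pot=(312,188)).items(): print(n,T[v,u].round(3))
E
```

```text
T post 30 px [309.  167.3] mean [0.6306 0.0263 0.1117] min [0.623 0.012 0.108] max [0.638 0.037 0.116]
T post 3 px [318.7 164.7] mean [ 0.6384 -0.0009  0.1115] min [ 0.638 -0.002  0.11 ] max [0.64  0.001 0.114]
T post 3 px [331.3 166. ] mean [ 0.635  -0.0365  0.1099] min [ 0.632 -0.038  0.109] max [ 0.638 -0.036  0.112]
T post 8 px [293.6 169.4] mean [0.6251 0.0695 0.1093] min [0.621 0.065 0.108] max [0.629 0.074 0.111]
T post 4 px [298.  168.5] mean [0.6277 0.0572 0.109 ] min [0.626 0.054 0.108] max [0.629 0.06  0.109]
T post 7 px [337.9 169.7] mean [ 0.6246 -0.0549  0.1094] min [ 0.621 -0.058  0.108] max [ 0.629 -0.05   0.111]
T post 3 px [290.3 170.7] mean [0.6213 0.0787 0.1094] min [0.62  0.077 0.108] max [0.623 0.08  0.111]
T post 3 px [284.3 174.7] mean [0.6099 0.0954 0.1093] min [0.609 0.093 0.109] max [0.612 0.096 0.11 ]
T post 4 px [342.  176.5] mean [ 0.6054 -0.0665  0.1093] min [ 0.601 -0.069  0.108] max [ 0.61  -0.064  0.112]
T post 3 px [282.7 177.3] mean [0.6024 0.1    0.1087] min [0.601 0.099 0.108] max [0.603 0.102 0.11 ]
T post 3 px [279.7 184. ] mean [0.5833 0.1081 
[... 984 characters left out ...]
.312 0.07 ] max [0.492 0.33  0.08 ]
S post 38 px [333.3 170.2] mean [ 0.5764 -0.0904  0.124 ] min [ 0.571 -0.096  0.11 ] max [ 0.584 -0.086  0.138]
S post 12 px [284.5 183.6] mean [0.6303 0.029  0.1115] min [0.622 0.025 0.11 ] max [0.636 0.034 0.113]
S post 45 px [276.  222.2] mean [0.5361 0.1257 0.1256] min [0.531 0.119 0.11 ] max [0.544 0.131 0.137]
S plunger 361 px [227.5 316.2] mean [0.4267 0.3414 0.0857] min [0.404 0.317 0.08 ] max [0.451 0.364 0.091]
S idx 60 px [222.2 295.5] mean [0.4826 0.3209 0.0738] min [0.472 0.311 0.07 ] max [0.492 0.33  0.077]
purple [ 0.382 -0.151  0.09 ]
ring [ 0.457 -0.345 -0.005]
beaker [0.682 0.34  0.002]
brass [ 0.644 -0.286  0.036]
pot [0.576 0.018 0.083]
```

View pics/crop.png

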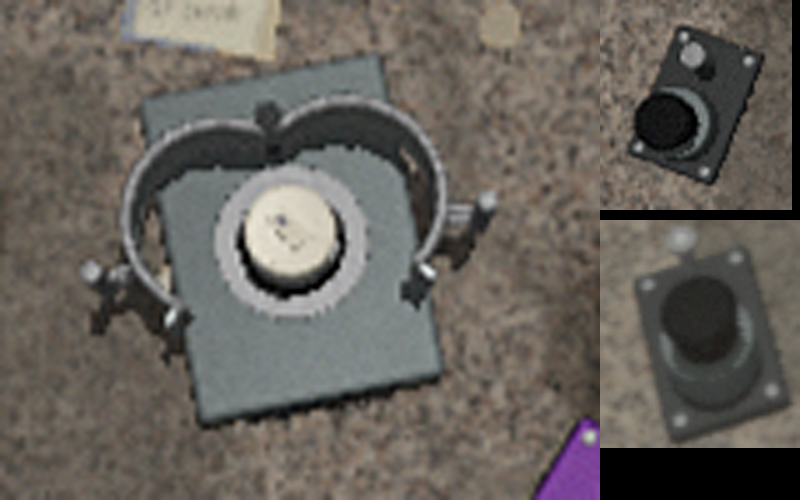

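The crop confirms it. The dark switch has a black plunger and a grey index post. The open guard's posts are at top (273,199) for left and (352,185) for right, with the pin at (309,167) and the pot at (312,190). Hinge ≈ (0.631,0.029), shaker yaw ≈ 0.18, and each half is about 0.58 rad open. I'll start with the right post.

Call:
step_arm --pt "33 35 0 0 0 0.1 1" --pt "33 35 0 0 0 0.1 1" --pt "33 35 0 0 0 0.1 1" --pt "33 35 0 0 0 0.1 1" --pt "33 35 0 0 0 0.1 1" --pt "33 35 0 0 0 0.1 1" --pt "33 35 0 0 0 0 1" --pt "33 35 0 0 0 0 1" --pt "33 35 0 0 0 0 1" --pt "33 35 0 0 0 0 1" --pt "33 35 0 0 0 0 1" --pt "33 35 0 0 0 0 1" --pt "33 35 0 0 0 0 1" --pt "33 35 0 0 0 0 1" --pt "0 0 0 0 0 0 1" --pt "0 0 0 0 0 0 1" --force 20

```text
clock: 1.7
tool_pos: [0.6087, -0.1161, 0.238]
eef_rot: [0.913, 0.408, -0.0, -0.0]
contact_force: [-0.6, -0.2, -0.0]
opening: 0.006
finger_force: 0.0
```

Call:
step_arm --pt "0 0 -42 0 0 0 1" --pt "0 0 -42 0 0 0 1" --pt "0 0 -42 0 0 0 1" --pt "0 0 0 0 0 0 1" --pt "-7 5 0 0 0 0 1" --pt "-8 4 0 0 0 0 1" --pt "-7 4 0 0 0 0 1" --pt "-7 4 0 0 0 0 1" --pt "-6 4 0 0 0 0 1" --pt "-6 4 0 0 0 0 1" --pt "-6 5 0 0 0 0 1" --pt "-5 5 0 0 0 0 1" --pt "-5 6 0 0 0 0 1" --pt "-5 6 0 0 0 0 1" --pt "0 0 0 0 0 0 1"

```text
clock: 3.2
tool_pos: [0.5456, -0.0688, 0.1126]
eef_rot: [0.913, 0.407, -0.0, -0.001]
contact_force: [-0.2, 0.1, 0.2]
opening: 0.007
finger_force: 0.0
```

Call:
step_arm --pt "-3 4 0 0 0 0 1" --pt "-3 4 0 0 0 0 1" --pt "-2 3 0 0 0 0 1" --pt "0 0 0 0 0 0 1"

```text
clock: 3.6
tool_pos: [0.5383, -0.0589, 0.1127]
eef_rot: [0.914, 0.407, -0.0, -0.0]
contact_force: [-0.9, -0.3, -0.0]
opening: 0.004
finger_force: 0.0
```

```bash
python3 - <<'E'
from h import *
print(r.get_state()["contact_force"],r.get_state()["tool_pos"])
p,d,W=cloud("top")
a=cv2.resize(p[145:245,255:375],None,fx=5,fy=5,interpolation=cv2.INTER_CUBIC)
p,d,W=cloud("scene")
b=cv2.resize(p[160:260,250:350],None,fx=2,fy=2,interpolation=cv2.INTER_CUBIC)
o=np.zeros((500,800,3),np.uint8);o[:,:600]=a;o[:200,600:]=b
cv2.imwrite("pics/c2.png",o)
E
```

```text
[-0.87786065 -0.28535987 -0.04598352] [ 0.5382936  -0.0589442   0.11270766]
```

View pics/c2.png

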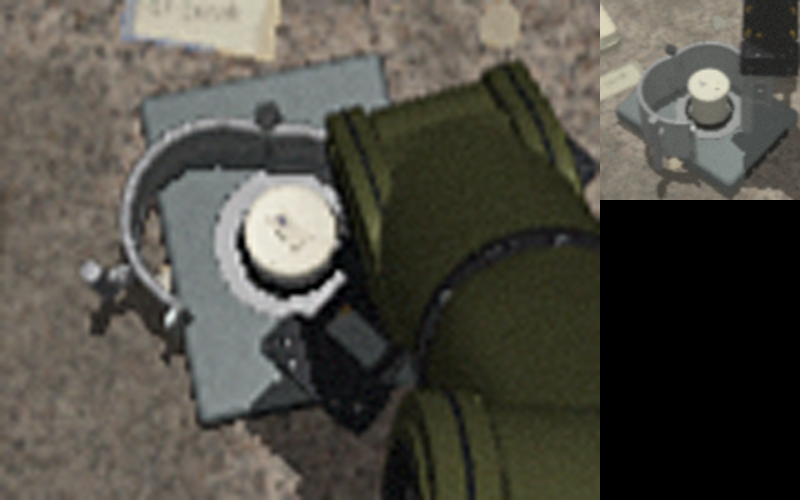

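The right half is swinging: its shell no longer shows on the right side and the pot still stands at crop (290,230). I'll keep pushing until it hits the stop.

Call:
step_arm --pt "-1 2 0 0 0 0 1" --pt "-1 2 0 0 0 0 1" --pt "0 0 0 0 0 0 1"

```text
clock: 4.0
tool_pos: [0.5381, -0.0583, 0.1129]
eef_rot: [0.914, 0.405, 0.001, 0.002]
contact_force: [3.2, -5.8, -2.3]
opening: 0.004
finger_force: 3.2
```

Call:
step_arm --pt "-1 2 0 0 0 0 1" --pt "-1 2 0 0 0 0 1" --pt "0 0 0 0 0 0 1"

```text
clock: 4.3
tool_pos: [0.538, -0.0582, 0.1131]
eef_rot: [0.915, 0.404, 0.001, 0.005]
contact_force: [7.1, -14.2, -5.5]
opening: 0.003
finger_force: 7.0
```

The stop is reached at the predicted place, so the right half is shut. Next I back off, rise and cross to the left side.

Call:
step_arm --pt "12 -12 0 0 0 0 1" --pt "20 -20 0 0 0 0 1" --pt "0 0 42 0 0 0 1" --pt "0 0 42 0 0 0 1" --pt "0 0 42 0 0 0 1" --pt "-1 25 0 0 0 -0.135 1" --pt "-1 25 0 0 0 -0.135 1" --pt "-1 25 0 0 0 -0.135 1" --pt "-1 25 0 0 0 -0.135 1" --pt "-1 25 0 0 0 -0.135 1" --pt "-1 25 0 0 0 -0.135 1" --pt "-1 25 0 0 0 -0.135 1" --pt "0 25 0 0 0 -0.135 1" --pt "0 25 0 0 0 -0.135 1" --pt "0 25 0 0 0 -0.135 1" --pt "0 0 0 0 0 0 1" --pt "0 0 0 0 0 0 1"

```text
clock: 6.0
tool_pos: [0.5592, 0.1666, 0.2385]
eef_rot: [0.968, -0.252, -0.0, 0.0]
contact_force: [0.0, -0.5, 1.3]
opening: 0.004
finger_force: 0.0
```

```bash
python3 - <<'E'
from h import *
p,d,W=cloud("top")
a=cv2.resize(p[145:245,255:375],None,fx=4,fy=4,interpolation=cv2.INTER_CUBIC)
p,d,W=cloud("scene")
b=cv2.resize(p[160:260,250:350],None,fx=3,fy=3,interpolation=cv2.INTER_CUBIC)
o=np.zeros((400,790,3),np.uint8);o[:,:480]=a;o[:300,480:780]=b
cv2.imwrite("pics/c3.png",o)
E
```

```text
(no output)
```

View pics/c3.png

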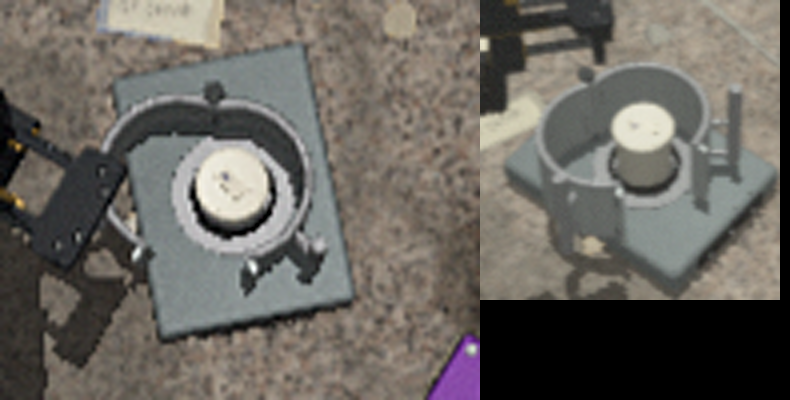

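The right half is shut with its edge on the shaker's centreline, at crop (250,268). The pot is centred at (232,188) and the left half is still open. Next I push the left post.

Call:
step_arm --pt "0 0 -42 0 0 0 1" --pt "0 0 -42 0 0 0 1" --pt "0 0 -42 0 0 0 1" --pt "0 0 0 0 0 0 1" --pt "-5 -11 0 0 0 0 1" --pt "-5 -11 0 0 0 0 1" --pt "-6 -7 0 0 0 0 1" --pt "-6 -8 0 0 0 0 1" --pt "-6 -8 0 0 0 0 1" --pt "-5 -8 0 0 0 0 1" --pt "-4 -8 0 0 0 0 1" --pt "-4 -8 0 0 0 0 1" --pt "-3 -8 0 0 0 0 1" --pt "-2 -6 0 0 0 0 1" --pt "0 0 0 0 0 0 1"

```text
clock: 7.6
tool_pos: [0.5129, 0.0818, 0.1125]
eef_rot: [0.967, -0.255, -0.001, 0.001]
contact_force: [1.1, -0.3, -0.2]
opening: 0.005
finger_force: 0.0
```

Call:
step_arm --pt "-1 -3 0 0 0 0 1" --pt "0 -3 0 0 0 0 1" --pt "0 0 0 0 0 0 1"

```text
clock: 7.9
tool_pos: [0.5126, 0.0772, 0.1126]
eef_rot: [0.967, -0.254, -0.0, 0.0]
contact_force: [0.1, 0.8, -0.0]
opening: 0.006
finger_force: 0.2
```

Call:
step_arm --pt "0 -2 0 0 0 0 1" --pt "-1 -2 0 0 0 0 1" --pt "0 0 0 0 0 0 1"

```text
clock: 8.2
tool_pos: [0.5119, 0.0731, 0.1128]
eef_rot: [0.967, -0.254, 0.0, 0.0]
contact_force: [0.2, 0.8, -0.4]
opening: 0.005
finger_force: 0.5
```

Call:
step_arm --pt "0 -2 0 0 0 0 1" --pt "0 -1 0 0 0 0 1" --pt "0 0 0 0 0 0 1"

```text
clock: 8.5
tool_pos: [0.5116, 0.0714, 0.1127]
eef_rot: [0.967, -0.253, -0.0, -0.001]
contact_force: [0.2, 4.7, -1.4]
opening: 0.004
finger_force: 2.0
```

Call:
step_arm --pt "0 -2 0 0 0 0 1" --pt "0 -2 0 0 0 0 1" --pt "0 0 0 0 0 0 1"

```text
clock: 8.8
tool_pos: [0.5116, 0.0712, 0.1128]
eef_rot: [0.968, -0.252, -0.001, -0.003]
contact_force: [-1.4, 13.3, -0.5]
opening: 0.003
finger_force: 5.2
```

Call:
step_arm --pt "6 12 0 0 0 0 1" --pt "12 20 0 0 0 0 1" --pt "10 18 0 0 0 0 1" --pt "0 0 42 0 0 0 1" --pt "0 0 42 0 0 0 1" --pt "0 30 0 0 0 0 1" --pt "-10 35 0 0 0 0 1" --pt "0 0 0 0 0 0 1"

```text
clock: 9.6
tool_pos: [0.5282, 0.187, 0.1969]
eef_rot: [0.968, -0.25, -0.001, -0.001]
contact_force: [-0.1, 0.6, 0.2]
opening: 0.005
finger_force: 0.0
```

```bash
python3 - <<'E'
from h import *
p,d,W=cloud("top")
a=cv2.resize(p[145:245,255:375],None,fx=4,fy=4,interpolation=cv2.INTER_CUBIC)
p,d,W=cloud("scene")
b=cv2.resize(p[160:260,250:350],None,fx=3,fy=3,interpolation=cv2.INTER_CUBIC)
o=np.zeros((400,790,3),np.uint8);o[:,:480]=a;o[:300,480:780]=b
cv2.imwrite("pics/c4.png",o)
E
```

```text
(no output)
```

View pics/c4.png

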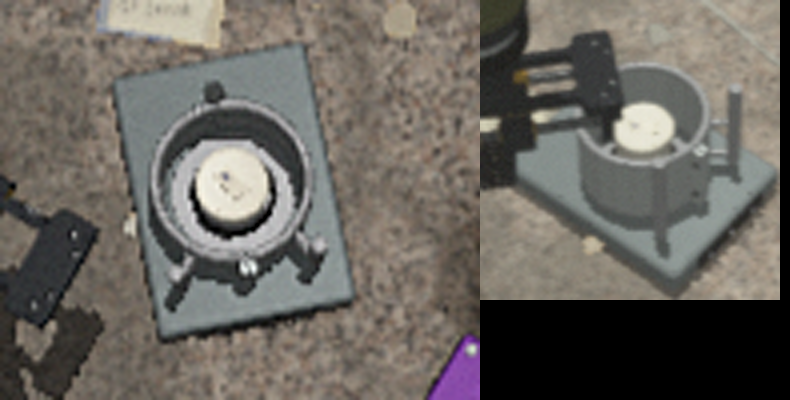

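The guard is shut, with the ring closed and the seam at crop (248,268). The pot is centred at (232,188). Next I go above the plunger at about (0.427, 0.341).

Call:
step_arm --pt "-20 31 0 0 0 0 1" --pt "-20 31 0 0 0 0 1" --pt "-20 31 0 0 0 0 1" --pt "-20 31 0 0 0 0 1" --pt "-21 29 0 0 0 0 1" --pt "0 0 -30 0 0 0 1" --pt "0 0 -30 0 0 0 1" --pt "0 0 -30 0 0 0 1" --pt "0 0 -8 0 0 0 1" --pt "0 0 0 0 0 0 1" --pt "0 0 0 0 0 0 1"

```text
clock: 10.8
tool_pos: [0.4299, 0.3339, 0.0997]
eef_rot: [0.967, -0.255, 0.001, -0.0]
contact_force: [0.7, -0.4, -0.1]
opening: 0.006
finger_force: 0.0
```

```bash
python3 - <<'E'
from h import *
s=r.get_state();print(s["tool_pos"],s["contact_force"],s["q"].round(2))
p,d,W=cloud("scene")
a=cv2.resize(p[230:380,150:330],None,fx=4,fy=4,interpolation=cv2.INTER_CUBIC)
cv2.imwrite("pics/c5.png",a)
E
```

```text
[0.4298593  0.33387977 0.09967338] [ 0.6943407  -0.39772146 -0.0669106 ] [-0.83  0.8   0.14  1.93 -0.25  0.42 -2.58]
```

View pics/c5.png

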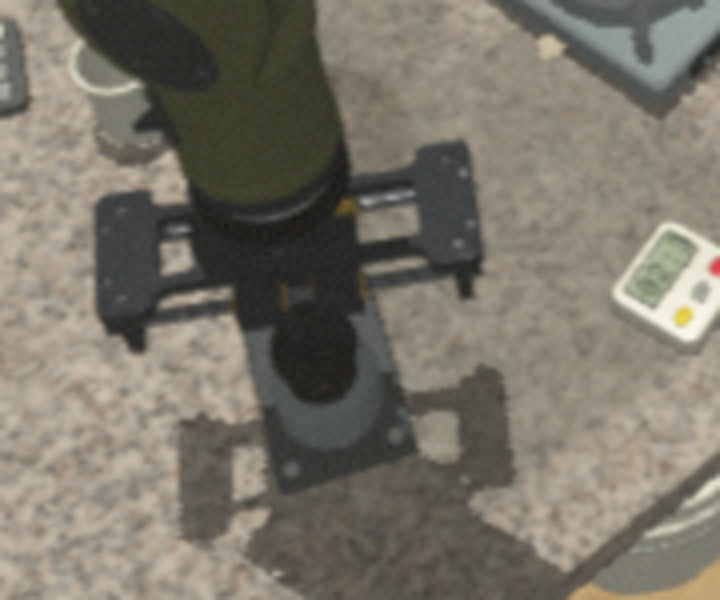

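The tool stands over the black plunger at crop (315,350) and clears the index post and the beaker. I'll correct the lateral offset, turn joint 7 away from its limit, and lower to contact.

Call:
step_arm --pt "-3 7 0 0 0 0.1 1" --pt "0 0 0 0 0 0.1 1" --pt "0 0 0 0 0 0.1 1" --pt "0 0 -4 0 0 0 1" --pt "0 0 -4 0 0 0 1" --pt "0 0 0 0 0 0 1" --pt "0 0 0 0 0 0 1"

```text
clock: 11.55
tool_pos: [0.4257, 0.3413, 0.0907]
eef_rot: [0.994, -0.107, 0.0, 0.0]
contact_force: [-0.4, 0.1, -0.2]
opening: 0.006
finger_force: 0.0
```

Call:
step_arm --pt "0 0 -2 0 0 0 1" --pt "0 0 -2 0 0 0 1" --pt "0 0 0 0 0 0 1" --pt "0 0 0 0 0 0 1"

```text
clock: 11.95
tool_pos: [0.4258, 0.3415, 0.0868]
eef_rot: [0.994, -0.106, 0.0, -0.0]
contact_force: [-0.4, 0.8, 2.0]
opening: 0.006
finger_force: 1.0
```

Call:
step_arm --pt "0 0 -2 0 0 0 1" --pt "0 0 -2 0 0 0 1" --pt "0 0 -2 0 0 0 1" --pt "0 0 -2 0 0 0 1" --pt "0 0 0 0 0 0 1" --pt "0 0 0 0 0 0 1"

```text
clock: 12.55
tool_pos: [0.4258, 0.3415, 0.0788]
eef_rot: [0.994, -0.106, 0.0, -0.0]
contact_force: [0.4, -0.4, 4.8]
opening: 0.004
finger_force: 2.3
```

Call:
step_arm --pt "0 0 -1.5 0 0 0 1" --pt "0 0 -1.5 0 0 0 1" --pt "0 0 0 0 0 0 1" --pt "0 0 0 0 0 0 1" --pt "0 0 0 0 0 0 1"

```text
clock: 13.05
tool_pos: [0.4258, 0.3416, 0.076]
eef_rot: [0.994, -0.106, 0.0, -0.0]
contact_force: [-0.4, 0.5, 5.3]
opening: 0.009
finger_force: 2.8
```

Call:
step_arm --pt "0 0 0 0 0 0 1" --pt "0 0 0 0 0 0 1" --pt "0 0 0 0 0 0 1" --pt "0 0 0 0 0 0 1" --pt "0 0 0 0 0 0 1" --pt "0 0 0 0 0 0 1" --pt "0 0 0 0 0 0 1" --pt "0 0 0 0 0 0 1" --pt "0 0 0 0 0 0 1" --pt "0 0 0 0 0 0 1" --pt "0 0 0 0 0 0 1" --pt "0 0 0 0 0 0 1" --pt "0 0 0 0 0 0 1" --pt "0 0 0 0 0 0 1" --pt "0 0 0 0 0 0 1" --pt "0 0 0 0 0 0 1" --pt "0 0 0 0 0 0 1" --pt "0 0 0 0 0 0 1" --pt "0 0 0 0 0 0 1" --pt "0 0 0 0 0 0 1"

```text
clock: 15.05
tool_pos: [0.4258, 0.3415, 0.076]
eef_rot: [0.994, -0.106, 0.0, -0.0]
contact_force: [0.1, -0.0, 4.0]
opening: 0.006
finger_force: 2.8
```

Call:
step_arm --pt "0 0 0 0 0 0 1" --pt "0 0 0 0 0 0 1" --pt "0 0 0 0 0 0 1" --pt "0 0 0 0 0 0 1" --pt "0 0 0 0 0 0 1" --pt "0 0 0 0 0 0 1" --pt "0 0 0 0 0 0 1" --pt "0 0 0 0 0 0 1" --pt "0 0 0 0 0 0 1" --pt "0 0 0 0 0 0 1" --pt "0 0 0 0 0 0 1" --pt "0 0 0 0 0 0 1" --pt "0 0 0 0 0 0 1" --pt "0 0 0 0 0 0 1" --pt "0 0 0 0 0 0 1" --pt "0 0 0 0 0 0 1" --pt "0 0 0 0 0 0 1" --pt "0 0 0 0 0 0 1" --pt "0 0 0 0 0 0 1" --pt "0 0 0 0 0 0 1"

```text
clock: 17.05
tool_pos: [0.4258, 0.3416, 0.076]
eef_rot: [0.994, -0.106, 0.0, -0.0]
contact_force: [-0.7, -0.5, 4.9]
opening: 0.005
finger_force: 2.8
```

```bash
python3 -c "
from plant import r
print(r.finish_job())"
```

```text
the job is handed in; nothing more can be done
None
```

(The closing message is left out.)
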